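# Mix a specimen vial and click it into view

### The job

Take the tall specimen vial out of the white rack, press it down on the mixer's round rubber pad until the pad is fully down and keep it down for a good second, then stand the vial fully home in the steel cup of the sliding carriage. Slide the carriage along its rail towards the viewing lens until its ball clicks into the notch, without running past, and finish there still gripping the vial, which stays in the cup. Leave the other things on the bench where they are.

Things in the scene. Friction and masses are not known exactly. Their poses are not given: they have to be found in the camera images.
- tall_vial: The tall vial: upright round amber glass vial with a paper band and a white cap, 30 mm in diameter, 100 mm tall in all (the cap, 27 mm in diameter, is the top 15 mm; the foot is tapered over its last 4 mm to 24 mm in diameter), about 70 g. Origin at the centre of its underside, z up along its axis. It starts in any one of the rack's three wells, its underside 10 mm above the table.
- rack: Fixed white rack block, 176 x 62 x 22 mm, origin at the centre of its underside, x along its length. Three round wells, 33 mm wide and 12 mm deep, in a row along x at -56, 0 and +56 mm, each holding one vial.
- short_vial_a: Bystander: a vial of the same kind and diameter but only 66 mm tall, in another well; origin at the centre of its underside.
- short_vial_b: Bystander: the second 66 mm vial, in the remaining well; origin at the centre of its underside.
- mixer: Fixed grey mixer: box 130 x 105 mm, 60 mm high, with a black collar up to 66 mm; it carries the sprung pad. Origin at the centre of its underside.
- pad_top (a point): Centre of the top face of the mixer's pad, a flat black rubber disc 52 mm in diameter, 12 mm thick, on a spring above the mixer's collar. The top face is 86 mm above the table when free.
- mixer_pad (a joint): How far the pad is pressed down: 0 free, 0.006 m fully down on its stop. The spring takes about 3 N to start and 9 N to be fully down.
- cup_floor (a point): Centre of the floor inside the carriage's round steel cup, 44 mm above the table: the vial's underside comes here. The cup is 34 mm wide inside and 24 mm deep, widening over the last 7 mm to 41 mm at the mouth; rim 49 mm over all, 68 mm above the table. Its y axis is the direction in which the carriage slides.
- bench: Fixed aluminium base plate, 260 x 290 x 12 mm, with the rail (two steel rods along y) and the carriage. Origin at table height below the rail's middle; the plate spans x -70 to +190 mm. The carriage's deck is 105 x 54 mm, top 40 mm above the table; a brass plunger housing, 17 mm wide, top at 56 mm, stands on it 48 mm to the +x side of the cup.
- carriage (a joint): Travel of the carriage along its rail, 0 to 0.16 m, growing along the y axis of point cup_floor (roughly to the robot's left). It starts between 0 and 0.04. It slides with about 1 N of friction and stays where it is left.
- notch (a point): Where point cup_floor is when the ball sits in the notch, in front of the lens: on the rail's line, same height, same axes as point cup_floor, 60 to 130 mm along +y from the start. A sprung 12 mm ball under the plunger rides on a flat bar with one 10 mm gap, the notch: it drops in from 5 mm before the centre, drawing the carriage on with up to 5 N, sinks 3 mm, and then takes about 6 to 7 N to push on out.
- viewer: Fixed viewer with the black lens, aimed along -x at the notch, on the bench's +x side; origin at table height below point notch. The lens front is 77 mm from the rail's line, its axis 98 mm above the table; the tube is 38 mm thick, the camera block behind it 48 mm, its top 122 mm above the table. It also carries the notched bar, 48 mm to the +x side of the rail's line.
- notebook: Bystander: notebook, 150 x 210 x 12 mm.
- phone: Bystander: black phone, 150 x 72 x 9 mm.
- beaker: Bystander: small glass beaker, 68 mm wide, 75 mm tall.
- cork: Bystander: small cork, 22 mm wide, 20 mm tall, standing.
- cork_large: Bystander: larger cork, 30 mm wide, 24 mm tall, standing.
- forceps: Bystander: steel forceps, 120 mm long, lying flat.

How it is judged:
On the way, in this order (a step that is already met when the one before it is completed fails the run):
1. the gripped tall vial holds the mixer's pad fully down for 0.6 s (value of joint mixer_pad above 0.005 m and contact force between tall_vial and mixer above 4 N and contact force between the fingers and tall_vial above 1.5 N and angle between tall_vial's own z axis and vertical below 0.2 rad), for 0.6 s.
2. the tall vial stands fully home in the carriage's cup, the carriage still short of the notch (horizontal distance between tall_vial and cup_floor below 0.005 m and z of tall_vial in the frame of cup_floor below 0.005 m and angle between tall_vial's own z axis and vertical below 0.15 rad and y of cup_floor in the frame of notch below -0.01 m), for 0.2 s.
At the end, for the whole second after the job is handed in: The tall vial stands in the carriage's cup (axis within 5 mm, underside within 5 mm of the floor, tilt under 0.15 rad), the carriage is at rest within 2.5 mm of the notch's centre, and the fingers still grip the vial (more than 1.5 N) (horizontal distance between tall_vial and cup_floor below 0.005 m and z of tall_vial in the frame of cup_floor below 0.005 m and angle between tall_vial's own z axis and vertical below 0.15 rad and contact force between the fingers and tall_vial above 1.5 N and y of cup_floor in the frame of notch between -0.0025 and 0.0025 m and velocity of joint carriage between -0.01 and 0.01 m/s); the arm keeps its last pose, push and grip.
It fails at once if the carriage is run more than 12 mm past the notch (y of cup_floor in the frame of notch above 0.012 m).
It fails at once if a bystander is moved by more than 30 mm (distance of any of short_vial_a, short_vial_b, notebook, phone, beaker, cork, cork_large, forceps from where it was at the start of the episode above 0.03 m).
It also fails if it takes over 64 s, if anything falls off the work surface, if the arm or the gripper's body presses on something with over 40 N, if the wrist force passes 120 N, or if a joint passes its speed limit or range.

### The arm

A 6-joint arm with a two-finger parallel gripper is mounted at the origin on the work surface. World frame = base frame: x ahead of the robot, y to its left, z up, the work surface at z = 0. Lengths are in m, angles in rad, forces in N, time in s.
With the tool pointing down it reaches from about 0.35 to 0.85 m from the base axis. Payload 8.1 kg.
Tool frame: the origin (TCP) lies at the very end of the fingers, on their centre line; the grasp point (between the pads) lies 19 mm behind it; z points along the fingers, y is the line along which they close (so a half turn about z gives the same grasp; the last joint's range is limited). The gripper opens to 85 mm and grips with 20 to 120 N. Pads are 22 mm wide; open, the fingers measure 114 mm over their backs; the gripper's body (76 mm by 85 mm) begins 54 mm behind the grasp point. The pads swing forward as they close: fully open they stand 13 mm farther back than shut.
Start: joints at [1.168, 0.13, 1.488, -0, 1.523, -0.085], TCP at [0.187, 0.57, 0.231] pointing down, gripper open.
Joint ranges: [-2.96, 2.96], [-0.89, 2.26], [0.02, 2.5], [-1.34, 4.48], [0, 2.73], [-2.66, 2.66]. Speed limits (rad/s): [2.39, 2.39, 2.79, 3.14, 3.14, 3.14].

### API

Orientations are given as a unit quaternion [x, y, z, w].
In Python, from rig import bot gives the robot as it stands.
- The arm moves only by the tool drive_tool, never from a script. Its argument "plan" is a list of rows, each an object of numbers: "tx", "ty", "tz": the shift along the tool's x, y, z in cm; "yaw": the turn about the tool's z in degrees. A call has 1 to 12 rows; each row is the pose to reach, as a shift and turn from the pose commanded when the call began, along the tool's axes at that moment; what a row does not reach only later rows make up. A row lasts 1/10 s, in which the tool goes at most 50 mm and 8.59 degrees, less where a joint would pass 70% of its speed; a pose out of reach is approached as far as the arm can. A call with a gripper value outside its range is refused whole. "grip" is the opening in per cent of the stroke, from 0 (shut) to 100 (fully open), set as the call begins (left out, the last holds). The fingers move at their own pace and stop on an object; "grip_force" is the grip in N (left out, the last holds). Time passes only in rows, so rows that repeat a pose let the fingers close. It gives the time, the measured TCP pose, the force, the opening and the grip force at its end, in the units of the state.
- bot.get_state(): the state, without advancing time (a new reading comes with each control period).
- bot.get_image(name): name is "side" or "top" or "wrist"; returns a dict with "image" (384x512x3 uint8, red, green, blue), "K" (3x3 intrinsics, pixels), "R" (3x3) and "t" (3): a world point X has camera coordinates R X + t; the wrist camera has in their place "mount" (4x4, takes a point from camera to tool coordinates, whose origin is the TCP and whose axes are the flange's). Camera axes: x right, y down, z forward; pixel columns grow to the right and rows downward; lengths in m; the calibration is good to about 2 mm. The wrist camera is an equidistant fisheye: a pixel r from the principal point sees the ray r / f radians off the axis. A picture is of the moment at which its call begins: read the wrist's pose just before it. There is no depth.
- bot.hand_in(): hands the job in; it is judged then, once.
The state is a dict: "time": time; "joint_positions": joint angles; "qd": joint speeds; "tau": joint torques, N m; "ee_pos": TCP position; "orientation": TCP orientation; "ft_force": force on the tool from outside, world axes, zero at the start; "torque": the same for the moment, N m; "width": finger opening in m; "grasp_force": force on a finger pad.
Only numpy, scipy, OpenCV 4.12 (cv2) and the standard library are available. Lean on these libraries where they do the work, as an engineer would, in place of code of your own. Each camera call takes 0.05 s, during which the arm holds its last target. There are 200 camera calls.

## Working session

There is one attempt and no reset: what is moved stays moved. The work goes in short steps, Python scripts to look and compute and a tool call to move; the robot and the scene stay as the last step left them, time stands still between calls to the robot, and variables do not carry over. Pictures are saved under pics/ and viewed, at most 12 in all, crops included, and the job is handed in when it is done.

Besides the shell and the picture viewer there is one more tool, called after "Emit:" as name(argument=value, ...) on one line, values as JSON. drive_tool: Moves the arm, as the interface text tells. Its arguments: {"type":"object","properties":{"plan":{"type":"array","items":{"type":"object","properties":{"tx":{"type":"number"},"ty":{"type":"number"},"tz":{"type":"number"},"yaw":{"type":"number"}}}},"grip":{"type":"number"},"grip_force":{"type":"number"}},"required":["plan"]}

```bash
ls; mkdir -p pics; python3 - <<'E'
from rig import bot
import cv2,numpy as np,pickle
s=bot.get_state();print(s)
for n in ("side","top","wrist"):
    d=bot.get_image(n);pickle.dump(d,open(n+'.pkl','wb'));cv2.imwrite(f'pics/{n}0.png',d['image'][:,:,::-1])
    print(n,{k:np.round(v,4).tolist() for k,v in d.items() if k!='image'})
E
```

```text
pics
{'time': 0.0, 'joint_positions': array([ 1.16758880e+00,  1.31193392e-01,  1.48931099e+00,  6.15610317e-06,
        1.52299072e+00, -8.53897176e-02]), 'qd': array([-7.31856117e-04,  3.66024965e-04, -7.19069303e-05,  4.73513280e-04,
       -8.99179974e-04,  1.35902892e-03]), 'tau': array([ 2.15702428e-03, -5.69371819e+01, -5.00572193e+01,  3.23743125e-04,
        1.38233797e-02,  4.63595200e-05]), 'ee_pos': array([0.18724576, 0.56944176, 0.23020777]), 'orientation': array([ 1.58241029e-01,  9.87400057e-01, -9.22239612e-04, -2.33062132e-04]), 'ft_force': array([-0.03336452, -0.05408898, -0.43183265]), 'torque': array([-0.02869645, -0.00194409,  0.00954839]), 'grasp_force': 0.0, 'width': 0.08521718623568598}
side {'K': [[462.9993, 0.0, 259.6565], [0.0, 462.9993, 192.122], [0.0, 0.0, 1.0]], 'R': [[-0.9889, -0.1471, -0.0213], [-0.0768, 0.6285, -0.774], [0.1272, -0.7638, -0.6328]], 't': [0.5515, 0.1632, 1.1444]}
top {'K': [[414.951, 0.0, 257.5444], [0.0, 414.951, 188.6445], [0.0, 0.0, 1.0]], 'R': [[0.0095, -1.0, -0.0022], [-0.9772, -0.0088, -0.212], [0.2119, 0.0042, -0.9773]], 't': [-0.0369, 0.5738, 1.1279]}
wrist {'K': [[297.3186, 0.0, 255.7782], [0.0, 297.3186, 193.2294], [0.0, 0.0, 1.0]], 'mount': [[-0.0006, -0.9508, -0.3097, 0.0795], [1.0, -0.0005, -0.0006, -0.0003], [0.0004, -0.3097, 0.9508, -0.1422], [0.0, 0.0, 0.0, 1.0]]}
```

View pics/top0.png

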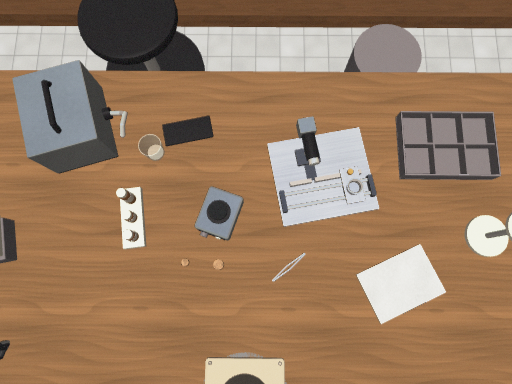

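View pics/side0.png

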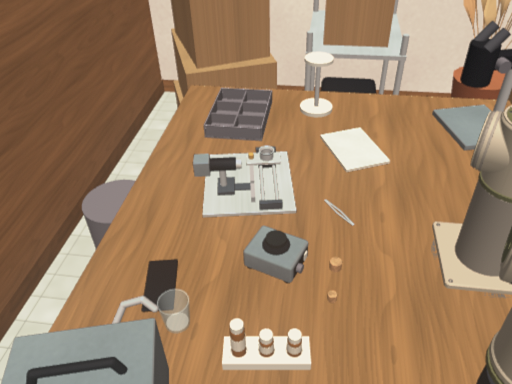

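View pics/wrist0.png

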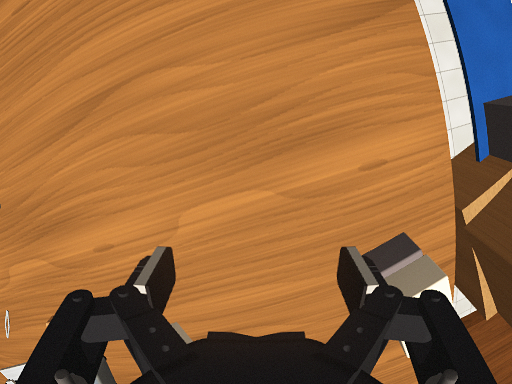

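Top view: tall vial's cap is at about (122,193) in the far well. The pad is at (218,211), the cup at (354,187) and the lens at (313,160). I'll enlarge to localise them.

```bash
cat > h.py <<'E'
import numpy as np,pickle,cv2
def load(n): return pickle.load(open(n+'.pkl','rb'))
def ray(d,u,v):
    K,R,t=d['K'],np.array(d['R']),np.array(d['t'])
    c=-R.T@t; r=R.T@np.array([(u-K[0,2])/K[0,0],(v-K[1,2])/K[1,1],1]); return c,r
def atz(d,u,v,z):
    c,r=ray(d,u,v); return c+r*(z-c[2])/r[2]
def proj(d,X):
    p=np.array(d['K'])@(np.array(d['R'])@np.asarray(X)+d['t']);return p[:2]/p[2]
def rp(d,state,u,v,z,R=None):  # wrist fisheye pixel -> world at height z
    from scipy.spatial.transform import Rotation as Ro
    K=d['K'];M=np.array(d['mount']);x,y=u-K[0,2],v-K[1,2];r=np.hypot(x,y);th=r/K[0,0]
    dc=np.array([np.sin(th)*x/max(r,1e-9),np.sin(th)*y/max(r,1e-9),np.cos(th)])
    Rt=Ro.from_quat(state['orientation']).as_matrix()
    o=Rt@M[:3,3]+state['ee_pos'];w=Rt@M[:3,:3]@dc
    return o+w*(z-o[2])/w[2]
E
python3 - <<'E'
from h import *
d=load('top');im=d['image'][:,:,::-1]
def c(x,y,w,h,f): return cv2.resize(im[y:y+h,x:x+w],None,fx=f,fy=f,interpolation=cv2.INTER_CUBIC)
a=c(260,110,133,120,6); cv2.imwrite('pics/topA.png',a)
b=np.hstack([c(110,175,50,80,7),c(190,180,60,80,7)]);cv2.imwrite('pics/topB.png',b)
print(a.shape,b.shape)
E
```

```text
(720, 798, 3) (560, 770, 3)
```

View pics/topA.png

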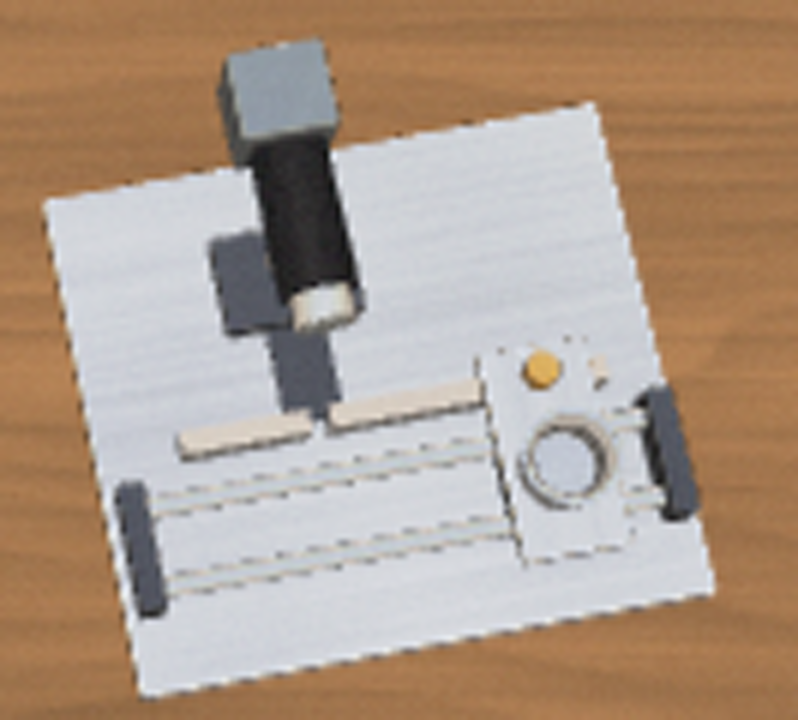

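View pics/topB.png

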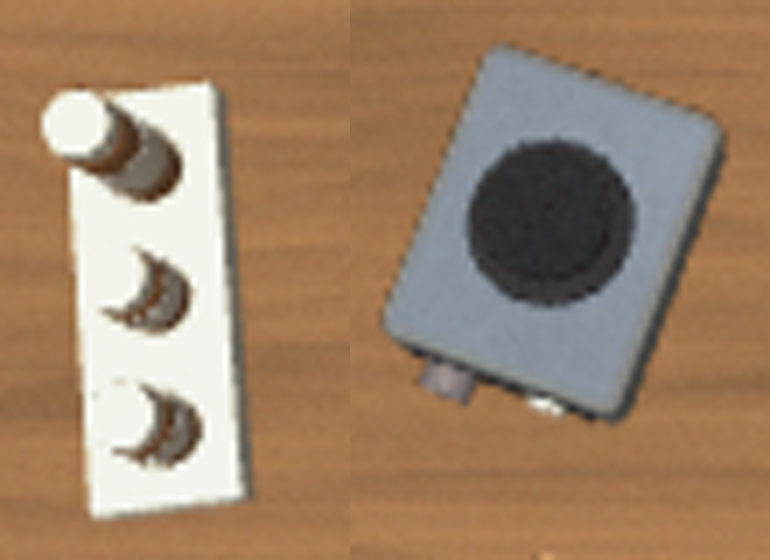

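```bash
python3 - <<'E'
from h import *
d=load('top')
A=lambda x,y,z:atz(d,260+x/6-.4,110+y/6-.4,z)
B=lambda x,y,z:atz(d,110+x/7-.4,175+y/7-.4,z)
C=lambda x,y,z:atz(d,190+(x-350)/7-.4,180+y/7-.4,z)
p=lambda n,X:print(n,np.round(X,4))
p('cap',B(77,125,.11));
for q in ((68,95),(212,84),(247,497),(93,517)): p('rack',B(*q,.022))
p('pad',C(547,214,.086))
p('cup',A(568,460,.068)); p('plunger',A(543,368,.056))
p('gap',A(320,417,.035));
for q in ((480,385),(330,417),(312,420),(180,440)): p('bar',A(*q,.035))
for q in ((45,202),(595,104),(715,593),(143,697)): p('plate',A(*q,.012))
p('lens',A(323,308,.098))
c,_=ray(d,0,0);p('cam',c)
s=load('side')
for n,X in (('cap',B(77,125,.11)),('pad',C(547,214,.086)),('cup',A(568,460,.068))): print(n,proj(s,X))
E
```

```text
cap [0.5495 0.3438 0.11  ]
rack [0.5804 0.3787 0.022 ]
rack [0.5857 0.318  0.022 ]
rack [0.4119 0.2914 0.022 ]
rack [0.4032 0.3542 0.022 ]
pad [0.5066 0.0782 0.086 ]
cup [ 0.5821 -0.3074  0.068 ]
plunger [ 0.6304 -0.2999  0.056 ]
gap [ 0.6101 -0.1943  0.035 ]
bar [ 0.627  -0.2733  0.035 ]
bar [ 0.6101 -0.1992  0.035 ]
bar [ 0.6085 -0.1903  0.035 ]
bar [ 0.5979 -0.1255  0.035 ]
plate [ 0.7272 -0.0592  0.012 ]
plate [ 0.7825 -0.3418  0.012 ]
plate [ 0.5282 -0.3902  0.012 ]
plate [ 0.4742 -0.1083  0.012 ]
lens [ 0.6474 -0.1883  0.098 ]
cam [ 0.322  -0.0365  1.2238]
cap [236.14540427 324.34606999]
pad [275.36065718 237.32483671]
cup [266.09555724 150.31725835]
```

```bash
cat >> h.py <<'E'
def go(s,X,head,show=1):
    """shift (cm, tool axes) and yaw (deg) to put TCP at X with tool y at world heading head (deg, mod 180)"""
    from scipy.spatial.transform import Rotation as Ro
    R=Ro.from_quat(s['orientation']).as_matrix()
    d=R.T@(np.asarray(X)-s['ee_pos'])*100
    h=np.degrees(np.arctan2(R[1,1],R[0,1])); dy=(head-h+90)%180-90
    print('tx ty tz',np.round(d,2),'yaw',round(-dy,2),'ee',np.round(s['ee_pos'],4),'f',np.round(s['ft_force'],2),'t',round(s['time'],2))
E
python3 - <<'E'
from h import *
from rig import bot
go(bot.get_state(),[.550,.3435,.19],98.3)
E
```

```text
tx ty tz [-41.52 -10.14   4.06] yaw -26.51 ee [0.1873 0.5696 0.2305] f [-0.18 -0.62  0.37] t 0.15
```

Emit:
drive_tool(plan=[{"tx":-4,"ty":-1,"tz":0,"yaw":-3},{"tx":-8,"ty":-2,"tz":0,"yaw":-6},{"tx":-12,"ty":-3,"tz":0.5,"yaw":-9},{"tx":-16,"ty":-4,"tz":1,"yaw":-12},{"tx":-20,"ty":-5,"tz":1.5,"yaw":-15},{"tx":-24,"ty":-6,"tz":2,"yaw":-18},{"tx":-28,"ty":-7,"tz":2.5,"yaw":-21},{"tx":-32,"ty":-8,"tz":3,"yaw":-24},{"tx":-36,"ty":-9,"tz":3.5,"yaw":-26.5},{"tx":-39.5,"ty":-9.7,"tz":4,"yaw":-26.5},{"tx":-41.5,"ty":-10.1,"tz":4,"yaw":-26.5},{"tx":-41.5,"ty":-10.1,"tz":4,"yaw":-26.5}], grip=100)

```text
time: 1.35
ee_pos: [0.5519, 0.3425, 0.1907]
orientation: [-0.071, 0.997, -0.0, -0.0]
ft_force: [0.0, -0.1, -1.0]
width: 0.0858
grasp_force: 0.0
```

```bash
python3 - <<'E'
from h import *
from rig import bot
s=bot.get_state();d=bot.get_image('wrist');pickle.dump((s,d),open('w1.pkl','wb'));cv2.imwrite('pics/w1.png',d['image'][:,:,::-1])
go(s,[.55,.3435,.051],98.3)
E
```

```text
tx ty tz [ 0.16  0.13 13.97] yaw -0.19 ee [0.5519 0.3425 0.1907] f [ 0.   -0.14 -0.95] t 1.35
```

View pics/w1.png

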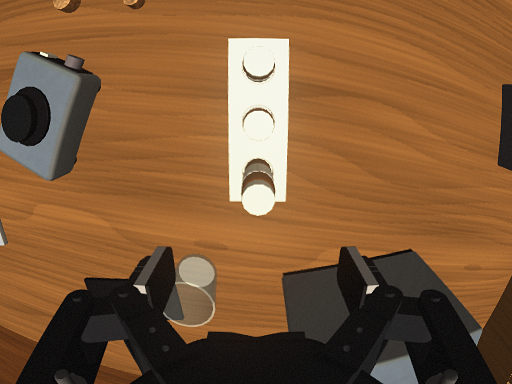

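Wrist view: the tall vial's cap is centred at (258,199). The beaker is at (196,290), beyond the left finger.

```bash
python3 - <<'E'
from h import *
s,d=pickle.load(open('w1.pkl','rb'))
for q,z in (((258,199),.11),((258,64),.076),((258,123),.076),((25,116),.086),((196,303),.075),((196,272),.002)): print(q,np.round(rp(d,s,*q,z),4))
t=load('top');print('beaker',atz(t,150,145,.075),atz(t,155,153,.002))
E
```

```text
(258, 199) [0.5493 0.3435 0.11  ]
(258, 64) [0.442  0.3283 0.076 ]
(258, 123) [0.4927 0.3355 0.076 ]
(25, 116) [0.5033 0.0955 0.086 ]
(196, 303) [0.6925 0.2948 0.075 ]
(196, 272) [0.7003 0.2824 0.002 ]
beaker [0.69788486 0.28159859 0.075     ] [0.69618402 0.28478257 0.002     ]
```

Emit:
drive_tool(plan=[{"tx":0.2,"ty":0.1,"tz":1.5},{"tx":0.2,"ty":0.1,"tz":3.5},{"tx":0.2,"ty":0.1,"tz":6},{"tx":0.2,"ty":0.1,"tz":8.5},{"tx":0.2,"ty":0.1,"tz":11},{"tx":0.2,"ty":0.1,"tz":12.5},{"tx":0.2,"ty":0.1,"tz":13.5},{"tx":0.2,"ty":0.1,"tz":14},{"tx":0.2,"ty":0.1,"tz":14},{"tx":0.2,"ty":0.1,"tz":14}])

```text
$.plan[0]: bad value
```

Emit:
drive_tool(plan=[{"tz":0},{"tz":0},{"tz":0},{"tz":0},{"tz":0},{"tz":0},{"tz":0},{"tz":0},{"tz":0},{"tz":0},{"tz":0},{"tz":0}], grip=0, grip_force=40)

```text
$.plan[0]: bad value
```

Emit:
drive_tool(plan=[{"tz":-0.5},{"tz":-1},{"tz":-2},{"tz":-4},{"tz":-6},{"tz":-8},{"tz":-10},{"tz":-12},{"tz":-13},{"tz":-13},{"tz":-13}])

```text
$.plan[0]: bad value
```

```bash
python3 - <<'E'
from h import *
from rig import bot
s=bot.get_state()
go(s,[.5066,.0782,.20],101.07)
E
```

```text
tx ty tz [  8.13 -25.66  -0.9 ] yaw -2.89 ee [0.5506 0.3438 0.1909] f [-1.01 -0.47 -0.4 ] t 1.4
```

Emit:
drive_tool(plan=[{"tx":0.1,"ty":0,"tz":1.5,"yaw":0},{"tx":0.1,"ty":0,"tz":3.5,"yaw":0},{"tx":0.1,"ty":0,"tz":6,"yaw":0},{"tx":0.1,"ty":0,"tz":8.5,"yaw":0},{"tx":0.1,"ty":0,"tz":11,"yaw":0},{"tx":0.1,"ty":0,"tz":12.5,"yaw":0},{"tx":0.1,"ty":0,"tz":13.5,"yaw":0},{"tx":0.1,"ty":0,"tz":14,"yaw":0},{"tx":0.1,"ty":0,"tz":14,"yaw":0},{"tx":0.1,"ty":0,"tz":14,"yaw":0}])

```text
time: 2.4
ee_pos: [0.5498, 0.3447, 0.0525]
orientation: [-0.072, 0.997, 0.0, 0.001]
ft_force: [-0.1, 1.0, 0.7]
width: 0.0859
grasp_force: 0.0
```

Emit:
drive_tool(plan=[{"tx":0,"ty":0,"tz":0,"yaw":0},{"tx":0,"ty":0,"tz":0,"yaw":0},{"tx":0,"ty":0,"tz":0,"yaw":0},{"tx":0,"ty":0,"tz":0,"yaw":0},{"tx":0,"ty":0,"tz":0,"yaw":0},{"tx":0,"ty":0,"tz":0,"yaw":0},{"tx":0,"ty":0,"tz":0,"yaw":0},{"tx":0,"ty":0,"tz":0,"yaw":0},{"tx":0,"ty":0,"tz":0,"yaw":0},{"tx":0,"ty":0,"tz":0,"yaw":0}], grip=0, grip_force=40)

```text
time: 3.4
ee_pos: [0.5495, 0.3442, 0.0517]
orientation: [-0.072, 0.997, 0.0, 0.0]
ft_force: [0.1, -0.9, 5.2]
width: 0.0291
grasp_force: 39.9
```

Emit:
drive_tool(plan=[{"tx":0,"ty":0,"tz":-0.5,"yaw":0},{"tx":0,"ty":0,"tz":-1.5,"yaw":0},{"tx":0,"ty":0,"tz":-3,"yaw":0},{"tx":0,"ty":0,"tz":-5,"yaw":0},{"tx":0,"ty":0,"tz":-7,"yaw":0},{"tx":0,"ty":0,"tz":-9,"yaw":0},{"tx":0,"ty":0,"tz":-11,"yaw":0},{"tx":0,"ty":0,"tz":-12.5,"yaw":0},{"tx":0,"ty":0,"tz":-13,"yaw":0},{"tx":0,"ty":0,"tz":-13,"yaw":0}])

```text
time: 4.4
ee_pos: [0.5496, 0.3445, 0.1826]
orientation: [-0.072, 0.997, 0.0, 0.001]
ft_force: [0.1, -1.3, -1.8]
width: 0.0291
grasp_force: 39.5
```

```bash
python3 - <<'E'
from h import *
from rig import bot
s=bot.get_state();print(s['width'],s['grasp_force'])
go(s,[.5066,.0782,.16],101.07)
E
```

```text
0.029085196294402267 39.4626759365201
tx ty tz [  8.1  -25.73   2.22] yaw -2.78 ee [0.5496 0.3445 0.1826] f [ 0.14 -1.27 -1.8 ] t 4.4
```

Emit:
drive_tool(plan=[{"tx":0.5,"ty":-1.5,"tz":0,"yaw":-0.5},{"tx":1.4,"ty":-4.5,"tz":0,"yaw":-1},{"tx":2.4,"ty":-7.5,"tz":0,"yaw":-1.5},{"tx":3.3,"ty":-10.5,"tz":0,"yaw":-2},{"tx":4.2,"ty":-13.5,"tz":0,"yaw":-2.8},{"tx":5.2,"ty":-16.5,"tz":0,"yaw":-2.8},{"tx":6.1,"ty":-19.5,"tz":0,"yaw":-2.8},{"tx":7.1,"ty":-22.5,"tz":0.5,"yaw":-2.8},{"tx":7.8,"ty":-24.7,"tz":1,"yaw":-2.8},{"tx":8.1,"ty":-25.7,"tz":1,"yaw":-2.8},{"tx":8.1,"ty":-25.7,"tz":1,"yaw":-2.8},{"tx":8.1,"ty":-25.7,"tz":1,"yaw":-2.8}])

```text
time: 5.6
ee_pos: [0.5061, 0.0789, 0.1712]
orientation: [-0.097, 0.995, 0.0, -0.0]
ft_force: [-0.6, 0.1, 0.0]
width: 0.0287
grasp_force: 39.6
```

```bash
python3 - <<'E'
from h import *
from rig import bot
s=bot.get_state();d=bot.get_image('wrist');t=bot.get_image('top');sd=bot.get_image('side')
pickle.dump((s,d,t,sd),open('w2.pkl','wb'))
go(s,[.5066,.0782,.13],101.07)
im=d['image'][:,:,::-1]
b=sd['image'][150:290,200:340,::-1]
out=np.hstack([cv2.resize(im,(440,330)),cv2.resize(b,(330,330),interpolation=cv2.INTER_CUBIC)]);cv2.imwrite('pics/w2.png',out)
E
```

```text
tx ty tz [-0.03 -0.08  4.12] yaw 0.01 ee [0.5061 0.0789 0.1712] f [-0.58  0.12  0.04] t 5.6
```

View pics/w2.png

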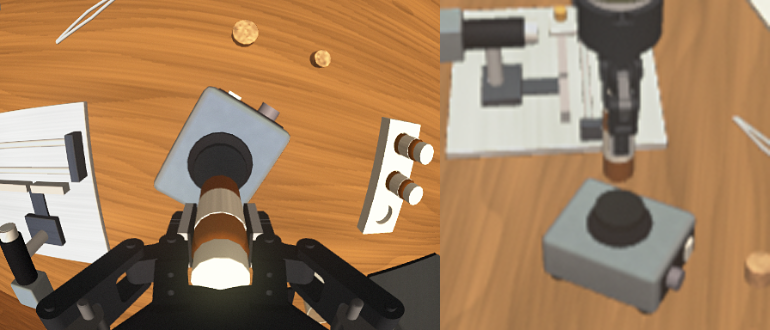

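Vial is held upright, centred over the pad (wrist view: pad at about (220,158), with the foot right above it). Pressing now.

Emit:
drive_tool(plan=[{"tx":0,"ty":0,"tz":1,"yaw":0},{"tx":0,"ty":0,"tz":2,"yaw":0},{"tx":0,"ty":0,"tz":3,"yaw":0},{"tx":0,"ty":0,"tz":3.7,"yaw":0},{"tx":0,"ty":0,"tz":4,"yaw":0},{"tx":0,"ty":0,"tz":4.3,"yaw":0},{"tx":0,"ty":0,"tz":4.5,"yaw":0},{"tx":0,"ty":0,"tz":4.6,"yaw":0},{"tx":0,"ty":0,"tz":4.7,"yaw":0},{"tx":0,"ty":0,"tz":4.7,"yaw":0},{"tx":0,"ty":0,"tz":4.7,"yaw":0}], grip_force=60)

```text
time: 6.85
ee_pos: [0.5062, 0.0782, 0.1247]
orientation: [-0.097, 0.995, -0.0, 0.0]
ft_force: [-3.2, -0.6, 4.5]
width: 0.0286
grasp_force: 59.7
```

Emit:
drive_tool(plan=[{"tx":0,"ty":0,"tz":0.1,"yaw":0},{"tx":0,"ty":0,"tz":0.2,"yaw":0},{"tx":0,"ty":0,"tz":0.2,"yaw":0}])

```text
time: 7.15
ee_pos: [0.5063, 0.0782, 0.1227]
orientation: [-0.097, 0.995, -0.0, 0.0]
ft_force: [-3.3, -0.3, 7.5]
width: 0.0287
grasp_force: 60.0
```

Emit:
drive_tool(plan=[{"tx":0,"ty":0,"tz":0.1,"yaw":0},{"tx":0,"ty":0,"tz":0.2,"yaw":0},{"tx":0,"ty":0,"tz":0.2,"yaw":0},{"tx":0,"ty":0,"tz":0.2,"yaw":0}])

```text
time: 7.55
ee_pos: [0.5065, 0.0782, 0.1216]
orientation: [-0.097, 0.995, -0.0, 0.001]
ft_force: [-6.8, -0.8, 12.2]
width: 0.0286
grasp_force: 60.7
```

Emit:
drive_tool(plan=[{"tx":0,"ty":0,"tz":0.1,"yaw":0},{"tx":0,"ty":0,"tz":0.1,"yaw":0},{"tx":0,"ty":0,"tz":0.1,"yaw":0}])

```text
time: 7.85
ee_pos: [0.5067, 0.0783, 0.1215]
orientation: [-0.097, 0.995, -0.0, 0.001]
ft_force: [-10.1, -0.8, 19.1]
width: 0.0288
grasp_force: 61.4
```

The force has jumped to 19 N with no further travel, so the pad is on its stop. Holding.

Emit:
drive_tool(plan=[{"tx":0,"ty":0,"tz":0,"yaw":0},{"tx":0,"ty":0,"tz":0,"yaw":0},{"tx":0,"ty":0,"tz":0,"yaw":0},{"tx":0,"ty":0,"tz":0,"yaw":0},{"tx":0,"ty":0,"tz":0,"yaw":0},{"tx":0,"ty":0,"tz":0,"yaw":0},{"tx":0,"ty":0,"tz":0,"yaw":0},{"tx":0,"ty":0,"tz":0,"yaw":0},{"tx":0,"ty":0,"tz":0,"yaw":0},{"tx":0,"ty":0,"tz":0,"yaw":0},{"tx":0,"ty":0,"tz":0,"yaw":0},{"tx":0,"ty":0,"tz":0,"yaw":0}])

```text
time: 9.05
ee_pos: [0.5067, 0.0783, 0.1215]
orientation: [-0.097, 0.995, -0.0, 0.001]
ft_force: [-9.7, -0.9, 18.6]
width: 0.0286
grasp_force: 61.4
```

Emit:
drive_tool(plan=[{"tx":0,"ty":0,"tz":-0.5,"yaw":0},{"tx":0,"ty":0,"tz":-1,"yaw":0},{"tx":0,"ty":0,"tz":-2,"yaw":0},{"tx":0,"ty":0,"tz":-3.5,"yaw":0},{"tx":0,"ty":0,"tz":-5,"yaw":0},{"tx":0,"ty":0,"tz":-6,"yaw":0},{"tx":0,"ty":0,"tz":-6,"yaw":0},{"tx":0,"ty":0,"tz":-6,"yaw":0}])

```text
time: 9.85
ee_pos: [0.5062, 0.0782, 0.1795]
orientation: [-0.097, 0.995, -0.0, 0.0]
ft_force: [-0.9, -0.0, -0.5]
width: 0.0291
grasp_force: 59.2
```

```bash
python3 - <<'E'
from h import *
from rig import bot
s=bot.get_state()
# stop over the table short of the cup (40 mm back along robot -x) for an unobstructed look
go(s,[.5821,-.3074,.18],101.07)
E
```

```text
tx ty tz [-3.00e-02 -3.93e+01 -4.00e-02] yaw 0.02 ee [0.5062 0.0782 0.1795] f [-0.93 -0.03 -0.49] t 9.85
```

Emit:
drive_tool(plan=[{"tx":0,"ty":-2,"tz":0,"yaw":0},{"tx":0,"ty":-6,"tz":0,"yaw":0},{"tx":0,"ty":-10,"tz":0,"yaw":0},{"tx":0,"ty":-14,"tz":0,"yaw":0},{"tx":0,"ty":-18,"tz":0,"yaw":0},{"tx":0,"ty":-22,"tz":0,"yaw":0},{"tx":0,"ty":-26,"tz":0,"yaw":0},{"tx":0,"ty":-30,"tz":0,"yaw":0},{"tx":0,"ty":-34,"tz":0,"yaw":0},{"tx":0,"ty":-37,"tz":0,"yaw":0},{"tx":0,"ty":-39,"tz":0,"yaw":0},{"tx":0,"ty":-39.3,"tz":0,"yaw":0}])

```text
time: 11.05
ee_pos: [0.5808, -0.3097, 0.1776]
orientation: [-0.095, 0.995, 0.0, -0.001]
ft_force: [0.1, 0.7, -1.8]
width: 0.0285
grasp_force: 59.3
```

Emit:
drive_tool(plan=[{"tx":0,"ty":0,"tz":1,"yaw":0},{"tx":0,"ty":0,"tz":2,"yaw":0},{"tx":0,"ty":0,"tz":3,"yaw":0},{"tx":0,"ty":0,"tz":4,"yaw":0},{"tx":0,"ty":0,"tz":4.8,"yaw":0},{"tx":0,"ty":0,"tz":5.2,"yaw":0},{"tx":0,"ty":0,"tz":5.2,"yaw":0},{"tx":0,"ty":0,"tz":5.2,"yaw":0}])

```text
time: 11.85
ee_pos: [0.5818, -0.3075, 0.1276]
orientation: [-0.097, 0.995, -0.0, 0.0]
ft_force: [0.3, 0.3, -0.3]
width: 0.029
grasp_force: 59.3
```

```bash
python3 - <<'E'
from h import *
from rig import bot
s=bot.get_state();d=bot.get_image('wrist');t=bot.get_image('top');sd=bot.get_image('side')
pickle.dump((s,d,t,sd),open('w3.pkl','wb'))
go(s,[.5821,-.3074,.13],101.07)
im=d['image'][:,:,::-1]
X=np.array([s['ee_pos'][0],s['ee_pos'][1],.068]);u,v=proj(sd,X).astype(int);print(u,v)
b=sd['image'][v-50:v+40,u-45:u+45,::-1]
out=np.hstack([cv2.resize(im[100:330,140:370],(460,460),interpolation=cv2.INTER_CUBIC),cv2.resize(b,(330,330),interpolation=cv2.INTER_CUBIC)[:0:].reshape(-1,330,3) if 0 else np.vstack([cv2.resize(b,(330,330),interpolation=cv2.INTER_CUBIC),np.zeros((130,330,3),np.uint8)])]);cv2.imwrite('pics/w3.png',out)
E
```

```text
tx ty tz [-0.03  0.01 -0.24] yaw 0.02 ee [ 0.5818 -0.3075  0.1276] f [ 0.29  0.29 -0.29] t 11.85
266 150
```

View pics/w3.png

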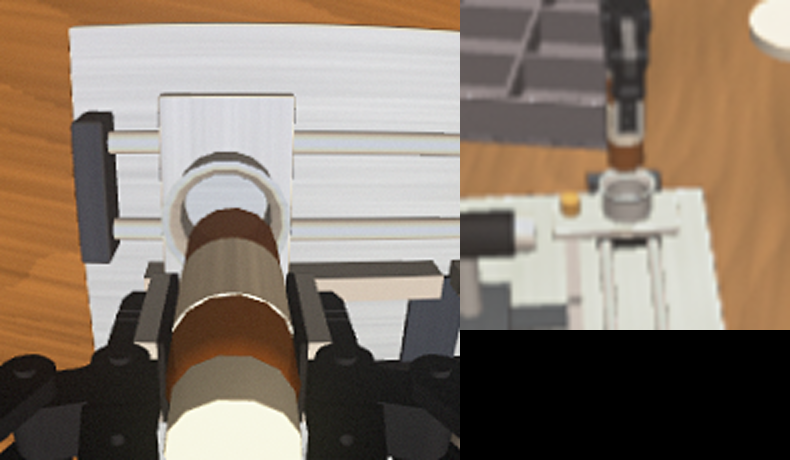

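Wrist crop: the cup rim's outer edge runs from 162 to 290, centred at about (226,216). The vial's foot is centred slightly to the right, at about 233.

```bash
python3 - <<'E'
from h import *
s,d,t,sd=pickle.load(open('w3.pkl','rb'))
f=lambda x,y,z:np.round(rp(d,s,140+x/2-.25,100+y/2-.25,z),4)
print('cup',f(226,216,.068), 'edges L/R',f(162,216,.068),f(290,216,.068),'top',f(226,152,.068))
print('foot c',f(233,240,.088),f(186,240,.088),f(280,240,.088),'foot top',f(233,208,.087))
# rim circle predicted in crop for the candidate centre; fit by edge: print predicted outline
from scipy.spatial.transform import Rotation as Ro
R=Ro.from_quat(s['orientation']).as_matrix();M=np.array(d['mount']);K=d['K']
def fw(X):
    q=M[:3,:3].T@(R.T@(np.asarray(X)-s['ee_pos'])-M[:3,3]);th=np.arctan2(np.hypot(q[0],q[1]),q[2]);n=q[:2]/np.hypot(*q[:2])
    return ((np.array([K[0,2],K[1,2]])+n*th*K[0,0])-[140,100])*2+.5
im=cv2.resize(d['image'][100:330,140:370,::-1],(460,460),interpolation=cv2.INTER_CUBIC)
def circ(c,r,z,col):
    pts=np.array([fw([c[0]+r*np.cos(a),c[1]+r*np.sin(a),z]) for a in np.linspace(0,6.28,60)]);cv2.polylines(im,[np.round(pts*8).astype(np.int32)],True,col,1,cv2.LINE_AA,3)
    print(pts.min(0).round(),pts.max(0).round())
C=(.5821,-.3074)
circ(C,.0245,.068,(0,0,255));circ(C,.017,.044,(0,255,0));
E=s['ee_pos'];circ(E,.012,.086,(255,0,0));circ(E,.015,.09,(255,0,0))
cv2.imwrite('pics/w3b.png',cv2.resize(im[120:330,120:340],None,fx=2.8,fy=2.8,interpolation=cv2.INTER_CUBIC))
E
```

```text
cup [ 0.5795 -0.3106  0.068 ] edges L/R [ 0.584  -0.3335  0.068 ] [ 0.5751 -0.2877  0.068 ] top [ 0.5559 -0.3151  0.068 ]
foot c [ 0.5799 -0.308   0.088 ] [ 0.583  -0.3233  0.088 ] [ 0.577  -0.2926  0.088 ] foot top [ 0.5692 -0.3101  0.087 ]
[166. 159.] [300. 284.]
[191. 162.] [275. 241.]
[198. 210.] [269. 275.]
[188. 205.] [279. 288.]
```

View pics/w3b.png

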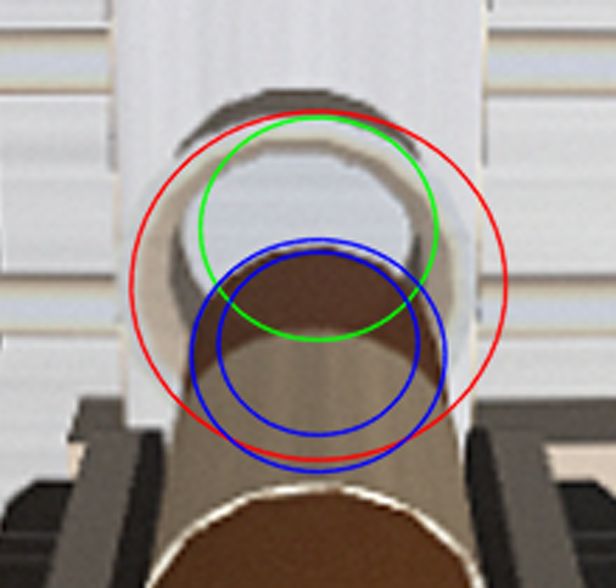

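Emit:
drive_tool(plan=[{"tx":0,"ty":-0.15,"tz":0,"yaw":0},{"tx":0,"ty":-0.25,"tz":0.5,"yaw":0},{"tx":0,"ty":-0.25,"tz":1,"yaw":0},{"tx":0,"ty":-0.25,"tz":1.5,"yaw":0},{"tx":0,"ty":-0.25,"tz":2,"yaw":0},{"tx":0,"ty":-0.25,"tz":2.4,"yaw":0},{"tx":0,"ty":-0.25,"tz":2.7,"yaw":0},{"tx":0,"ty":-0.25,"tz":2.7,"yaw":0},{"tx":0,"ty":-0.25,"tz":2.7,"yaw":0}])

```text
time: 12.9
ee_pos: [0.5822, -0.3099, 0.1004]
orientation: [-0.097, 0.995, -0.0, 0.0]
ft_force: [0.3, -0.6, -0.6]
width: 0.0288
grasp_force: 59.3
```

Emit:
drive_tool(plan=[{"tx":0,"ty":0,"tz":0.3,"yaw":0},{"tx":0,"ty":0,"tz":0.6,"yaw":0},{"tx":0,"ty":0,"tz":0.9,"yaw":0},{"tx":0,"ty":0,"tz":1.1,"yaw":0},{"tx":0,"ty":0,"tz":1.3,"yaw":0},{"tx":0,"ty":0,"tz":1.3,"yaw":0}])

```text
time: 13.5
ee_pos: [0.5819, -0.3098, 0.0868]
orientation: [-0.097, 0.995, 0.0, -0.0]
ft_force: [0.3, 0.3, -1.1]
width: 0.0286
grasp_force: 59.3
```

Emit:
drive_tool(plan=[{"tx":0,"ty":0,"tz":0.1,"yaw":0},{"tx":0,"ty":0,"tz":0.1,"yaw":0},{"tx":0,"ty":0,"tz":0.1,"yaw":0}])

```text
time: 13.8
ee_pos: [0.5822, -0.3099, 0.0864]
orientation: [-0.097, 0.995, -0.0, 0.0]
ft_force: [-1.0, -0.3, -1.1]
width: 0.0287
grasp_force: 59.3
```

Emit:
drive_tool(plan=[{"tx":0,"ty":0,"tz":0.1,"yaw":0},{"tx":0,"ty":0,"tz":0.1,"yaw":0},{"tx":0,"ty":0,"tz":0.1,"yaw":0},{"tx":0,"ty":0,"tz":0.1,"yaw":0}])

```text
time: 14.2
ee_pos: [0.5824, -0.3101, 0.0858]
orientation: [-0.097, 0.995, -0.0, 0.0]
ft_force: [-0.4, -0.2, 3.5]
width: 0.0286
grasp_force: 59.5
```

Emit:
drive_tool(plan=[{"tx":0,"ty":0,"tz":0.06,"yaw":0},{"tx":0,"ty":0,"tz":0.06,"yaw":0},{"tx":0,"ty":0,"tz":0.06,"yaw":0},{"tx":0,"ty":0,"tz":0.06,"yaw":0}])

```text
time: 14.6
ee_pos: [0.5825, -0.3102, 0.0857]
orientation: [-0.097, 0.995, -0.0, 0.0]
ft_force: [-0.6, 0.1, 6.4]
width: 0.0287
grasp_force: 60.2
```

Emit:
drive_tool(plan=[{"tx":0,"ty":0,"tz":-0.1,"yaw":0},{"tx":0,"ty":0.3,"tz":-0.1,"yaw":0},{"tx":0,"ty":0.8,"tz":-0.1,"yaw":0},{"tx":0,"ty":1.6,"tz":-0.1,"yaw":0},{"tx":0,"ty":2.4,"tz":-0.1,"yaw":0},{"tx":0,"ty":3.2,"tz":-0.1,"yaw":0},{"tx":0,"ty":4,"tz":-0.1,"yaw":0},{"tx":0,"ty":4.8,"tz":-0.1,"yaw":0},{"tx":0,"ty":5.5,"tz":-0.1,"yaw":0},{"tx":0,"ty":5.9,"tz":-0.1,"yaw":0},{"tx":0,"ty":6,"tz":-0.1,"yaw":0},{"tx":0,"ty":6,"tz":-0.1,"yaw":0}])

```text
time: 15.8
ee_pos: [0.5706, -0.2505, 0.0857]
orientation: [-0.097, 0.995, 0.0, -0.0]
ft_force: [-0.3, 1.6, 4.3]
width: 0.0286
grasp_force: 59.8
```

Emit:
drive_tool(plan=[{"tx":0,"ty":0.2,"tz":0,"yaw":0},{"tx":0,"ty":0.6,"tz":0,"yaw":0},{"tx":0,"ty":1,"tz":0,"yaw":0},{"tx":0,"ty":1.4,"tz":0,"yaw":0},{"tx":0,"ty":1.8,"tz":0,"yaw":0},{"tx":0,"ty":2.2,"tz":0,"yaw":0},{"tx":0,"ty":2.6,"tz":0,"yaw":0},{"tx":0,"ty":2.8,"tz":0,"yaw":0},{"tx":0,"ty":3,"tz":0,"yaw":0},{"tx":0,"ty":3,"tz":0,"yaw":0}])

```text
time: 16.8
ee_pos: [0.5648, -0.2211, 0.0857]
orientation: [-0.097, 0.995, 0.0, -0.0]
ft_force: [0.3, 0.2, 3.9]
width: 0.0287
grasp_force: 59.8
```

```bash
python3 - <<'E'
from h import *
from rig import bot
s=bot.get_state();t=bot.get_image('top');sd=bot.get_image('side')
pickle.dump((s,t,sd),open('w4.pkl','wb'))
print(s['ee_pos'],s['ft_force'],s['torque'])
a=t['image'][110:210,285:385,::-1];b=sd['image'][110:210,200:300,::-1]
cv2.imwrite('pics/w4.png',np.hstack([cv2.resize(x,(400,400),interpolation=cv2.INTER_CUBIC) for x in (a,b)]))
E
```

```text
[ 0.56480115 -0.22109502  0.08574992] [0.26483286 0.15575091 3.8928754 ] [ 0.17636146 -0.1431685  -0.00839239]
```

View pics/w4.png

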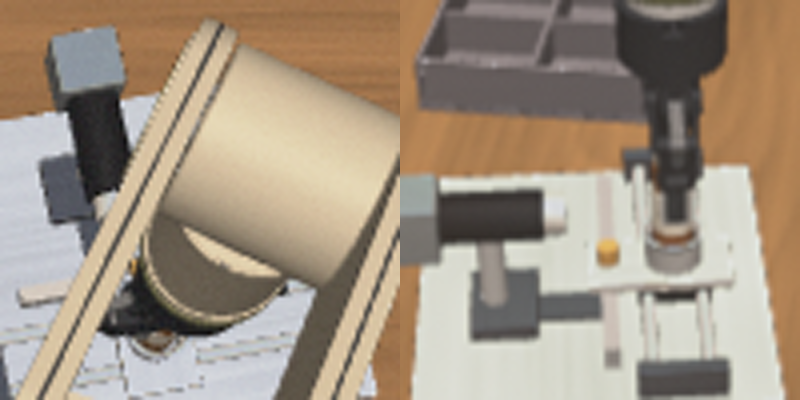

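Side crop: the plunger is at (607,250), still short of the lens bracket at about row 308. Creeping on by feel.

Emit:
drive_tool(plan=[{"tx":0,"ty":0.2,"tz":0,"yaw":0},{"tx":0,"ty":0.4,"tz":0,"yaw":0},{"tx":0,"ty":0.6,"tz":0,"yaw":0},{"tx":0,"ty":0.7,"tz":0,"yaw":0},{"tx":0,"ty":0.7,"tz":0,"yaw":0}])

```text
time: 17.4
ee_pos: [0.5635, -0.2145, 0.0857]
orientation: [-0.097, 0.995, 0.0, 0.0]
ft_force: [2.1, 0.0, 3.4]
width: 0.0289
grasp_force: 59.7
```

Emit:
drive_tool(plan=[{"tx":0,"ty":0.1,"tz":0,"yaw":0},{"tx":0,"ty":0.2,"tz":0,"yaw":0},{"tx":0,"ty":0.2,"tz":0,"yaw":0}])

```text
time: 17.7
ee_pos: [0.5631, -0.2126, 0.0857]
orientation: [-0.097, 0.995, 0.0, 0.0]
ft_force: [0.7, -0.4, 3.6]
width: 0.0284
grasp_force: 59.7
```

Emit:
drive_tool(plan=[{"tx":0,"ty":0.1,"tz":0,"yaw":0},{"tx":0,"ty":0.2,"tz":0,"yaw":0},{"tx":0,"ty":0.2,"tz":0,"yaw":0}])

```text
time: 18.0
ee_pos: [0.5627, -0.2106, 0.0857]
orientation: [-0.097, 0.995, 0.0, 0.0]
ft_force: [2.3, -0.4, 4.4]
width: 0.0285
grasp_force: 59.7
```

Emit:
drive_tool(plan=[{"tx":0,"ty":0.1,"tz":0,"yaw":0},{"tx":0,"ty":0.2,"tz":0,"yaw":0},{"tx":0,"ty":0.2,"tz":0,"yaw":0}])

```text
time: 18.3
ee_pos: [0.5623, -0.2085, 0.0858]
orientation: [-0.097, 0.995, 0.0, 0.0]
ft_force: [1.8, 0.8, 4.8]
width: 0.0288
grasp_force: 59.8
```

Emit:
drive_tool(plan=[{"tx":0,"ty":0.1,"tz":0,"yaw":0},{"tx":0,"ty":0.1,"tz":0,"yaw":0},{"tx":0,"ty":0.1,"tz":0,"yaw":0}])

```text
time: 18.6
ee_pos: [0.5621, -0.2076, 0.0857]
orientation: [-0.097, 0.995, 0.0, -0.0]
ft_force: [1.4, 1.3, 4.8]
width: 0.0286
grasp_force: 59.9
```

Emit:
drive_tool(plan=[{"tx":0,"ty":0.1,"tz":0,"yaw":0},{"tx":0,"ty":0.1,"tz":0,"yaw":0},{"tx":0,"ty":0.1,"tz":0,"yaw":0}])

```text
time: 18.9
ee_pos: [0.5619, -0.2065, 0.0857]
orientation: [-0.097, 0.995, 0.0, -0.0]
ft_force: [1.1, 2.0, 5.4]
width: 0.0289
grasp_force: 59.9
```

Emit:
drive_tool(plan=[{"tx":0,"ty":0.1,"tz":0,"yaw":0},{"tx":0,"ty":0.1,"tz":0,"yaw":0},{"tx":0,"ty":0.1,"tz":0,"yaw":0}])

```text
time: 19.2
ee_pos: [0.5617, -0.2052, 0.0857]
orientation: [-0.097, 0.995, 0.001, -0.0]
ft_force: [1.3, 3.4, 6.4]
width: 0.0288
grasp_force: 60.0
```

Emit:
drive_tool(plan=[{"tx":0,"ty":0.1,"tz":0,"yaw":0},{"tx":0,"ty":0.1,"tz":0,"yaw":0},{"tx":0,"ty":0.1,"tz":0,"yaw":0}])

```text
time: 19.5
ee_pos: [0.5614, -0.2039, 0.0857]
orientation: [-0.097, 0.995, 0.001, -0.0]
ft_force: [-0.3, 5.1, 6.3]
width: 0.0287
grasp_force: 60.1
```

The pull towards +y is growing, so the ball is dropping into the notch. Continuing in 1 mm steps.

Emit:
drive_tool(plan=[{"tx":0,"ty":0.1,"tz":0,"yaw":0},{"tx":0,"ty":0.1,"tz":0,"yaw":0},{"tx":0,"ty":0.1,"tz":0,"yaw":0}])

```text
time: 19.8
ee_pos: [0.5613, -0.2034, 0.0857]
orientation: [-0.097, 0.995, 0.0, -0.0]
ft_force: [1.2, 2.0, 5.8]
width: 0.0283
grasp_force: 59.9
```

Emit:
drive_tool(plan=[{"tx":0,"ty":0.1,"tz":0,"yaw":0},{"tx":0,"ty":0.1,"tz":0,"yaw":0},{"tx":0,"ty":0.1,"tz":0,"yaw":0}])

```text
time: 20.1
ee_pos: [0.5612, -0.2031, 0.0857]
orientation: [-0.097, 0.995, -0.0, 0.0]
ft_force: [2.3, -1.4, 5.1]
width: 0.0289
grasp_force: 59.8
```

The force crosses zero here, at y ≈ -0.203, which matches the visual estimate of the notch. Backing off half a millimetre and letting it settle.

Emit:
drive_tool(plan=[{"tx":0,"ty":-0.04,"tz":0,"yaw":0},{"tx":0,"ty":-0.04,"tz":0,"yaw":0},{"tx":0,"ty":-0.04,"tz":0,"yaw":0},{"tx":0,"ty":-0.04,"tz":0,"yaw":0},{"tx":0,"ty":-0.04,"tz":0,"yaw":0},{"tx":0,"ty":-0.04,"tz":0,"yaw":0}])

```text
time: 20.7
ee_pos: [0.5613, -0.2032, 0.0857]
orientation: [-0.097, 0.995, 0.0, 0.0]
ft_force: [1.9, 1.1, 4.7]
width: 0.0284
grasp_force: 59.9
```

```bash
python3 - <<'E'
from h import *
from rig import bot
s=bot.get_state();d=bot.get_image('wrist');sd=bot.get_image('side')
print(s['ee_pos'],s['ft_force'],s['qd'].round(4))
a=d['image'][80:330,130:380,::-1];b=sd['image'][130:220,210:300,::-1]
cv2.imwrite('pics/w5.png',np.hstack([cv2.resize(x,(400,400),interpolation=cv2.INTER_CUBIC) for x in (a,b)]))
E
```

```text
[ 0.5612637  -0.20321959  0.08572424] [1.90748052 1.0821965  4.7476109 ] [-0.0001  0.      0.0012 -0.0003 -0.0021  0.0008]
```

View pics/w5.png

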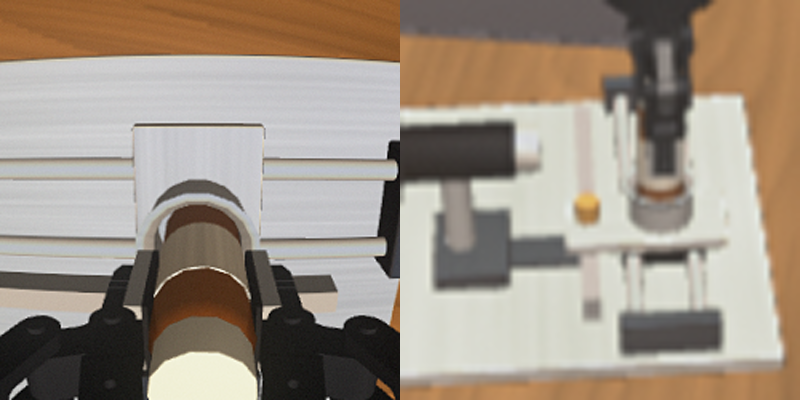

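The side and wrist views show the vial home in the cup and the carriage at the lens bracket. It is at rest with small forces, so I'm handing in.

```bash
python3 -c "
from rig import bot
print(bot.hand_in())"
```

```text
the job is handed in; nothing more can be done
None
```

I handed the job in. The vial pressed the pad to its stop for over a second, then went home in the carriage's cup. By force and camera, the carriage sits in the notch with the vial still gripped, but `hand_in()` returned no verdict, so I can't confirm it passed.

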